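Start a board test on the bench tester

ROBOT

A 6-joint arm with a two-finger parallel gripper is mounted at the origin on the work surface. World frame = base frame: x ahead of the robot, y to its left, z up, the work surface at z = 0. Lengths are in m, angles in degrees, forces in N, time in s.
With the tool pointing down it reaches from about 0.25 to 0.725 m from the base axis. Payload 9.7 kg.
Tool frame: the origin (TCP) lies between the finger pads; the fingertips stand 19 mm ahead of it and the grasp point (between the pads) is the TCP; z points along the fingers, y is the line along which they close (so a half turn about z gives the same grasp; the last joint's range is limited). The gripper opens to 85 mm and grips with 20 to 120 N. Pads are 22 mm wide; open, the fingers measure 114 mm over their backs; the gripper's body (76 mm by 85 mm) begins 54 mm behind the grasp point. The pads swing forward as they close: fully open they stand 13 mm farther back than shut.
Start: joints at [76.834, 4.979, 10.078, 95.1, 0, 90], TCP at [0.125, 0.536, 0.25] pointing down, gripper open.
Joint ranges: [-179.16, 179.16], [-48.56, 103.87], [-65.8, 70.77], [-126.05, 130.52], [-82.76, 87.17], [-180, 180]. Speed limits (degrees/s): [127.2, 127.2, 147.25, 180, 180, 180].

INTERFACE

Orientations are given as [roll, pitch, yaw] about the fixed x, y, z axes, in that order (R = Rz(yaw) Ry(pitch) Rx(roll)).
In Python, from workcell import telemetry, camera, calibration, workorder gives the robot as it stands.
- The arm moves only by the tool play_rows, never from a script. Its argument "increments" is a list of rows, each a list of 3 entries, a list of its own where there are three numbers: the shift along the tool's x, y, z in mm, then the turn, a rotation vector about the tool's x, y, z in degrees, then the closure, from 0 (fully open) to 1 (shut). In form: [[[x, y, z], [ax, ay, az], jaw], ...]. A call has 1 to 20 rows; each row is the pose to reach, as a shift and turn from the pose commanded when the call began, along the tool's axes at that moment; what a row does not reach only later rows make up. A row lasts 1/10 s, in which the tool goes at most 50 mm and 8.59 degrees, less where a joint would pass 70% of its speed; a pose out of reach is approached as far as the arm can. A call with a gripper value outside its range is refused whole. The fingers move at their own pace and stop on an object; "grip_force" is the grip in N (left out, the last holds). Time passes only in rows, so rows that repeat a pose let the fingers close. It gives the time, the measured TCP pose, the force, the opening and the grip force at its end, in the units of the state.
- telemetry.get_obs(): the state, without advancing time (a new reading comes with each control period).
- camera(name): name is "scene" or "top" or "wrist"; returns (picture, depth): 420x560x3 uint8, red, green, blue; 420x560 float32, m along the optical axis (not along the pixel's ray), 0 where there is no reading.
- calibration(name): a dict with "vertical_fov" (degrees; the focal length in pixels is half the picture's height over the tangent of half this angle, whatever the lens; pixels are square), "cx", "cy" (the principal point, pixels), "k1" (the pictures are not rectified: a ray, as slopes to the right and down, at radius r is drawn at 1 + k1 r^2 times it, then the intrinsics apply), "rvec" (rotation vector, rad) and "tvec" (3), from world to camera coordinates, as OpenCV has them; the wrist camera has in their place "hand_eye" (4x4, takes a point from camera to tool coordinates, whose origin is the TCP and whose axes are the flange's). Camera axes: x right, y down, z forward; pixel columns grow to the right and rows downward; lengths in m; the calibration is good to about 2 mm. A picture is of the moment at which its call begins: read the wrist's pose just before it. calibration takes no time and is no camera call.
- workorder.job_done(): hands the job in; it is judged then, once.
The state is a dict: "time": time; "q": joint angles; "qd": joint speeds; "joint_efforts": joint torques, N m; "ee_pos": TCP position; "tcp_rot": TCP orientation; "wrist_force": force on the tool from outside, world axes, zero at the start; "torque": the same for the moment, N m; "opening": finger opening in m; "grasp_force": force on a finger pad.
Only numpy, scipy, OpenCV 4.12 (cv2) and the standard library are available. Lean on these libraries where they do the work, as an engineer would, in place of code of your own. Each camera call takes 0.05 s, during which the arm holds its last target. There are 200 camera calls.

TASK

A circuit board is clipped in the grey bench tester, ready to be tested. Wake the tester with the large round key, then start the test with the long bar key: press each one fully down and let it come right up again before going on. Do not press the tester's other two keys, the square one and the small round one.

Things in the scene. Friction and masses are not known exactly. Their poses are not given: they have to be found in the camera images.
- round_key_top (a point): Large round white key, 34 mm across, standing 14 mm above its black plate (58 x 86 mm), in any of the four key places of the tester. Point: middle of its top face, 68 mm above the table; moves down with the key. x and y are the tester's own axes: x from the keys towards the display, y along the bar key's length, z up. Travel 6 mm, 1.5 N to start, 5 N fully down, springs up.
- bar_key_top (a point): Long bar key, same white plastic, 22 mm (x) by 70 mm (y), 14 mm above its plate, in any of the four places: two rows of two, 70 mm between rows (x), 94 mm between the two in a row (y), centre to centre. Point: middle of its top face, 68 mm above the table; moves down with the key. Axes as for the round key. Travel 6 mm, 1.5 N to start, 5 N fully down, springs up.
- square_key_top (a point): Square key, same white plastic, 30 x 30 mm, 14 mm above its plate, in any of the four places; not to be pressed. The grey tester, 260 x 260 mm, is fixed; its key deck is 50 mm high, the part beyond with display and board 80 mm. Point: middle of its top face, 68 mm above the table; moves down with the key. Travel 6 mm, 1.5 N to start, 5 N fully down, springs up.
- small_key_top (a point): Small round key, same white plastic, 18 mm across, 14 mm above its plate, in any of the four places; not to be pressed. Point: middle of its top face, 68 mm above the table; moves down with the key. Travel 6 mm, 1.5 N to start, 5 N fully down, springs up.

How it is judged (in metres and radians):
On the way, in this order (a step that is already met when the one before it is completed fails the run):
1. the large round key is pressed down while the bar key is up (distance of round_key_top from where it was at the start of the episode above 0.004 m and distance of bar_key_top from where it was at the start of the episode below 0.002 m), for 0.05 s.
2. the large round key has come up again (distance of each of round_key_top, bar_key_top from where it was at the start of the episode below 0.002 m), for 0.05 s.
3. the long bar key is pressed down while the round key is up (distance of bar_key_top from where it was at the start of the episode above 0.004 m and distance of round_key_top from where it was at the start of the episode below 0.002 m), for 0.05 s.
4. the long bar key has come up again (all of step 2), for 0.05 s.
At the end, for the whole second after the job is handed in: The large round key and then the long bar key have each been pressed at least 4 mm down and let up, and all four keys are up again (within 2 mm of where they started) (all of step 4 and distance of each of square_key_top, small_key_top from where it was at the start of the episode below 0.002 m); the robot touches nothing.
It fails at once if the square key or the small round key is pressed (more than 2.5 mm) (distance of any of square_key_top, small_key_top from where it was at the start of the episode above 0.0025 m).
It fails at once if the large round key and the bar key are down together (both more than 2.5 mm) (distance of each of round_key_top, bar_key_top from where it was at the start of the episode above 0.0025 m).
It also fails if it takes over 38 s, if anything falls off the work surface, if the arm or the gripper's body presses on something with over 40 N, if the wrist force passes 120 N, or if a joint passes its speed limit or range.

## Working session

There is one attempt and no reset: what is moved stays moved. The work goes in short steps, Python scripts to look and compute and a tool call to move; the robot and the scene stay as the last step left them, time stands still between calls to the robot, and variables do not carry over. Pictures are saved under pics/ and viewed, at most 10 in all, crops included, and the job is handed in when it is done.

Besides the shell and the picture viewer there is one more tool, called after "Call:" in YAML: its name, and indented under it one key for each argument. play_rows: Moves the arm, as the interface text tells. Its arguments: {"type":"object","properties":{"increments":{"type":"array"},"grip_force":{"type":"number"}},"required":["increments"]}

```bash
mkdir -p pics; cat > h.py <<'E'
import numpy as np, cv2
from workcell import telemetry, camera, calibration, workorder
from scipy.spatial.transform import Rotation as R
def cam(name):
    c=calibration(name); f=210/np.tan(np.radians(c["vertical_fov"])/2)
    K=np.array([[f,0,c["cx"]],[0,f,c["cy"]],[0,0,1.]])
    if "rvec" in c:
        Rm=cv2.Rodrigues(np.array(c["rvec"],float))[0]; T=np.eye(4); T[:3,:3]=Rm.T; T[:3,3]=-Rm.T@np.array(c["tvec"]).ravel()
    else: 
        o=telemetry.get_obs(); B=np.eye(4); B[:3,:3]=R.from_euler('xyz',o["tcp_rot"],degrees=True).as_matrix(); B[:3,3]=o["ee_pos"]; T=B@np.array(c["hand_eye"])
    return K,np.array([c["k1"],0,0,0,0.]),T
def toplane(px,z,KDT):
    K,D,T=KDT; u=cv2.undistortPoints(np.array(px,float).reshape(-1,1,2),K,D).reshape(-1,2)
    d=np.c_[u,np.ones(len(u))]@T[:3,:3].T; s=(z-T[2,3])/d[:,2]
    return T[:3,3]+d*s[:,None]
E
python3 - <<'E'
from h import *
o=telemetry.get_obs(); print({k:o[k] for k in("ee_pos","tcp_rot","time","wrist_force","opening")})
for n in("top","wrist"):
    C=cam(n); p,d=camera(n); np.savez(n,p=p,d=d,K=C[0],D=C[1],T=C[2]); print(C[2].round(3).tolist(),C[1][0]); cv2.imwrite(f"pics/{n}.png",p[...,::-1])
E
```

```text
{'ee_pos': array([0.12522105, 0.53534495, 0.24958592]), 'tcp_rot': array([-1.79925428e+02,  1.11202354e-03,  1.66833231e+02]), 'time': 0.0, 'wrist_force': array([-9.94374031e-03, -1.64661600e-04, -4.75402481e-01]), 'opening': 0.08486316282860162}
[[0.018, -0.984, 0.177, 0.431], [-1.0, -0.016, 0.013, 0.037], [-0.01, -0.178, -0.984, 0.786], [0.0, 0.0, 0.0, 1.0]] -0.052218281182825003
[[0.227, 0.924, 0.306, 0.046], [0.974, -0.215, -0.073, 0.554], [-0.002, 0.315, -0.949, 0.373], [0.0, 0.0, 0.0, 1.0]] 0.0226969706914684
```

View pics/top.png

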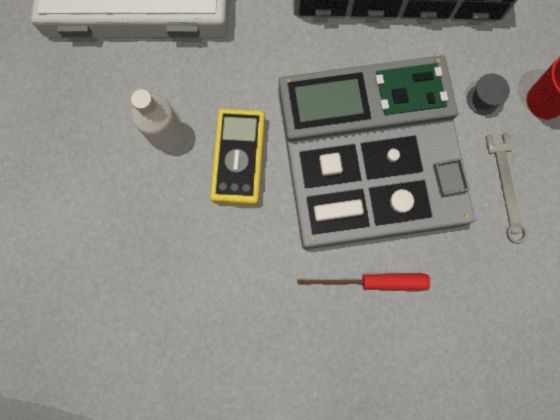

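View pics/wrist.png

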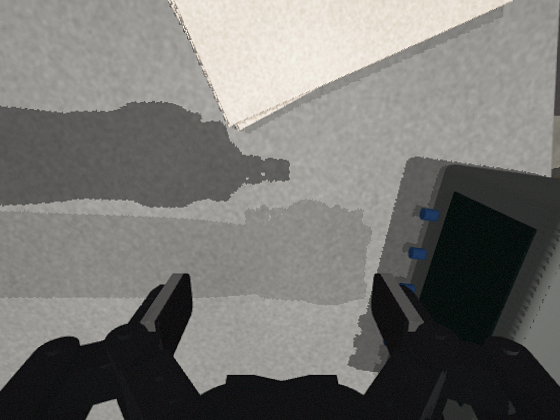

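The top picture shows the tester at right of centre. Its keys are the square at (331,164), small round at (393,155), bar at (339,210) and large round at (402,201). The wrist camera does not see the tester yet. I'll locate the keys from the top view.

```bash
python3 - <<'E'
from h import *
z=np.load("top.npz"); C=(z["K"],z["D"],z["T"]); p=z["p"].astype(int); d=z["d"]
m=((p.min(2)>185)).astype(np.uint8); m[:, :270]=0; m[:130]=0;m[250:]=0
n,l,s,c=cv2.connectedComponentsWithStats(m)
for i in range(1,n):
    if s[i,4]>40:
        u,v=c[i]; r=cv2.minAreaRect(np.argwhere(l==i)[:,::-1].astype(np.float32))
        P=toplane([[u,v]],.068,C)[0]; dd=np.median(d[l==i]); 
        un=cv2.undistortPoints(np.array([[[u,v]]]),C[0],C[1]).ravel(); Q=C[2]@np.array([*un*dd,dd,1])
        print(c[i].round(1),s[i,4],P.round(4),"depth",Q[:3].round(4),r)
cv2.imwrite("pics/crop.png",cv2.resize(z["p"][125:250,270:480,::-1],None,fx=3.5,fy=3.5,interpolation=cv2.INTER_CUBIC))
E
```

```text
[393.2 154.1] 73 [ 0.6423 -0.119   0.068 ] depth [ 0.6423 -0.1191  0.0677] ((393.5, 154.0), (8.0, 9.0), 90.0)
[330.5 163. ] 294 [ 0.6272 -0.0264  0.068 ] depth [ 0.6272 -0.0264  0.068 ] ((330.4729919433594, 162.83782958984375), (16.933094024658203, 17.426292419433594), 80.53767395019531)
[402.  200.3] 324 [ 0.5731 -0.1301  0.068 ] depth [ 0.5731 -0.1301  0.068 ] ((401.75006103515625, 200.25001525878906), (19.798988342285156, 19.091880798339844), 45.0)
[338.3 209.3] 551 [ 0.5582 -0.0376  0.068 ] depth [ 0.5583 -0.0377  0.0678] ((338.32012939453125, 209.28590393066406), (12.163538932800293, 45.24689865112305), 81.57302856445312)
```

View pics/crop.png

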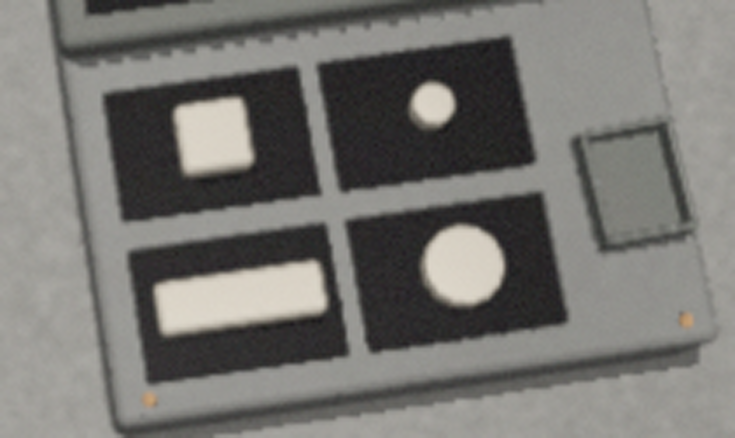

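The crop confirms the layout: the square is top left, small round top right, bar bottom left and large round bottom right. The measured spacings of 93.7 and 70 mm match the given ones. Next I'll check the path for tall things and work out the shifts in tool axes.

```bash
python3 - <<'E'
from h import *
def cloud(C,d):
    v,u=np.mgrid[0:420:2,0:560:2]; dd=d[::2,::2].ravel(); px=np.c_[u.ravel(),v.ravel()].astype(float)
    n=cv2.undistortPoints(px.reshape(-1,1,2),C[0],C[1]).reshape(-1,2)
    P=np.c_[n*dd[:,None],dd,np.ones(len(dd))]@C[2].T; return P[dd>0,:3]
C=cam("scene"); p,d=camera("scene"); cv2.imwrite("pics/scene.png",p[...,::-1])
z=np.load("top.npz")
P=np.r_[cloud(C,d),cloud((z["K"],z["D"],z["T"]),z["d"])]
H=np.zeros((10,14))
for x,y,zz in P:
    i,j=int((x+.1)//.1),int((y+.5)//.1)
    if 0<=i<10 and 0<=j<14: H[i,j]=max(H[i,j],zz)
print("rows x=-.1.. cols y=-.5..");print((H*1000).astype(int))
o=telemetry.get_obs(); Rt=R.from_euler('xyz',o["tcp_rot"],degrees=True).as_matrix()
for nm,t in(("round",[.5731,-.1301,.110]),("bar",[.5582,-.0376,.110])): print(nm,(Rt.T@(np.array(t)-o["ee_pos"])*1000).round(1))
E
```

```text
rows x=-.1.. cols y=-.5..
[[  2   1   1  12  16 201 160   2   3  30   0   0   0   0]
 [  3   2   3  12 227 226  14   3   3   3   0   0   0   0]
 [  2   2   3   3 217 210   3   3   3   4   0   0   0   0]
 [  2   4   3   3   3   4   4   4   4   3   0   0   0   0]
 [  2   3   4   4   4   4   4   5   4   4   2   0   0   0]
 [  4   3   3  28  26  16   4   4   4   4   2   0   0   0]
 [  2  11  65  71  70  56  38   4   4   4   3   0   0   0]
 [  2  10  66  74  76  77  46 152   3   4   3   0   0   0]
 [ 27 101  74  83  82  77  39 151   4   4   3   0   0   0]
 [  3  68  80  83  84  23  61  61  61  60   4   0   0   0]]
round [-587.7 -545.8  140.3]
bar [-552.1 -459.2  140.2]
```

View pics/scene.png

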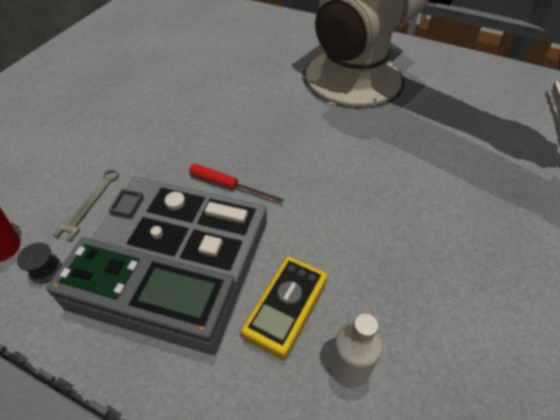

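The scene picture confirms the same layout, with nothing tall between the start and the tester. The bottle at (360,345) is well off the path. I'll move above the round key, staying high and closing the jaws.

Call:
play_rows:
  increments:
    - [[-15,-14,0],[0,0,0],1]
    - [[-45,-42,0],[0,0,0],1]
    - [[-78,-72,0],[0,0,-2],1]
    - [[-112,-104,0],[0,0,-4],1]
    - [[-146,-135,0],[0,0,-6],1]
    - [[-180,-167,0],[0,0,-8],1]
    - [[-214,-199,0],[0,0,-10],1]
    - [[-248,-230,0],[0,0,-12],1]
    - [[-282,-262,0],[0,0,-14],1]
    - [[-316,-293,0],[0,0,-16],1]
    - [[-350,-325,0],[0,0,-18],1]
    - [[-384,-356,0],[0,0,-20],1]
    - [[-418,-388,0],[0,0,-22],1]
    - [[-452,-420,0],[0,0,-22],1]
    - [[-486,-451,0],[0,0,-22],1]
    - [[-520,-483,0],[0,0,-22],1]
    - [[-552,-512,0],[0,0,-22],1]
    - [[-578,-537,20],[0,0,-22],1]
    - [[-588,-546,50],[0,0,-22],1]
    - [[-588,-546,80],[0,0,-22],1]

```text
time: 2.15
ee_pos: [0.5742, -0.132, 0.1684]
tcp_rot: [-180.0, -0.0, -171.3]
wrist_force: [-0.5, 0.3, -0.3]
opening: 0.0004
grasp_force: 0.0
```

```bash
cat > g.py <<'E'
from h import *
o=telemetry.get_obs(); Rt=R.from_euler('xyz',o["tcp_rot"],degrees=True).as_matrix()
print(o["time"],o["ee_pos"].round(4),o["tcp_rot"].round(2),o["opening"],o["wrist_force"].round(2))
for nm,t in(("round",[.5731,-.1301,.087]),("bar",[.5582,-.0376,.087])): print(nm,(Rt.T@(np.array(t)-o["ee_pos"])*1000).round(1))
E
python3 - <<'E'
import g; from h import *
C=cam("wrist"); p,d=camera("wrist"); np.savez("w2",p=p,d=d,K=C[0],D=C[1],T=C[2]); cv2.imwrite("pics/w2.png",p[...,::-1])
E
```

```text
2.15 [ 0.5742 -0.132   0.1684] [-1.800e+02 -3.000e-02 -1.713e+02] 0.0004195623153842843 [-0.54  0.3  -0.29]
round [ 0.8  2.1 81.4]
bar [ 1.5 95.7 81.4]
```

View pics/w2.png

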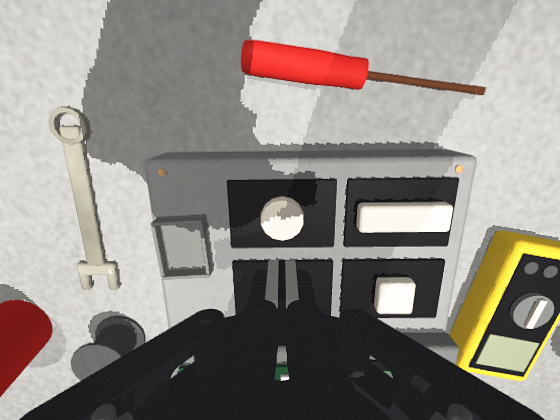

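The wrist picture shows the closed fingers at (280,270), with the round key at about (282,218), the bar at (405,217) and the square at (395,296). I'll cross-check those positions.

```bash
python3 - <<'E'
from h import *
z=np.load("w2.npz"); C=(z["K"],z["D"],z["T"])
print(toplane([[282,217],[404.5,216.5]],.068,C).round(4))
E
```

```text
[[ 0.5706 -0.1322  0.068 ]
 [ 0.5562 -0.0408  0.068 ]]
```

Call:
play_rows:
  increments:
    - [[1,1,20],[0,0,0],1]
    - [[2,1,45],[0,0,0],1]
    - [[2,1,65],[0,0,0],1]
    - [[2,1,74],[0,0,0],1]
    - [[2,1,76],[0,0,0],1]
    - [[2,1,76],[0,0,0],1]
    - [[2,1,76],[0,0,0],1]

```text
time: 2.9
ee_pos: [0.5719, -0.1294, 0.0956]
tcp_rot: [-180.0, 0.1, -171.2]
wrist_force: [0.3, -0.9, 0.1]
opening: -0.0001
grasp_force: 0.0
```

Call:
play_rows:
  increments:
    - [[0,0,4],[0,0,0],1]
    - [[0,0,7],[0,0,0],1]
    - [[0,0,9],[0,0,0],1]
    - [[0,0,11],[0,0,0],1]
    - [[0,0,12],[0,0,0],1]
    - [[0,0,12],[0,0,0],1]
    - [[0,0,12],[0,0,0],1]

```text
time: 3.6
ee_pos: [0.5715, -0.1294, 0.0826]
tcp_rot: [-180.0, 0.0, -171.2]
wrist_force: [0.4, 0.1, 2.7]
opening: 0.0001
grasp_force: 2.0
```

Call:
play_rows:
  increments:
    - [[0,0,1],[0,0,0],1]
    - [[0,0,2],[0,0,0],1]
    - [[0,0,2.5],[0,0,0],1]
    - [[0,0,2.5],[0,0,0],1]
    - [[0,0,2.5],[0,0,0],1]

```text
time: 4.1
ee_pos: [0.5715, -0.1294, 0.0809]
tcp_rot: [-180.0, 0.1, -171.2]
wrist_force: [-2.8, -0.2, 11.8]
opening: -0.0001
grasp_force: 5.9
```

The key has bottomed out at 11.8 N. I'll lift straight up, then move over the bar.

Call:
play_rows:
  increments:
    - [[0,0,-4],[0,0,0],1]
    - [[0,0,-14],[0,0,0],1]
    - [[0,0,-30],[0,0,0],1]
    - [[0,0,-40],[0,0,0],1]
    - [[0,0,-40],[0,0,0],1]
    - [[0,20,-40],[0,0,0],1]
    - [[0,50,-40],[0,0,0],1]
    - [[1,80,-40],[0,0,0],1]
    - [[1,92,-40],[0,0,0],1]
    - [[1,92,-30],[0,0,0],1]
    - [[1,92,-20],[0,0,0],1]
    - [[1,92,-18],[0,0,0],1]
    - [[1,92,-18],[0,0,0],1]

```text
time: 5.4
ee_pos: [0.5558, -0.0395, 0.0966]
tcp_rot: [180.0, -0.1, -171.2]
wrist_force: [-0.1, 0.4, 0.3]
opening: -0.0002
grasp_force: 0.0
```

```bash
python3 - <<'E'
import g; from h import *
C=cam("wrist"); p,d=camera("wrist"); cv2.imwrite("pics/w3.png",p[...,::-1])
E
```

```text
5.4 [ 0.5558 -0.0395  0.0966] [ 1.7998e+02 -1.0000e-01 -1.7123e+02] -0.00024581608482402806 [-0.09  0.42  0.25]
round [ -3.3 -92.2   9.6]
bar [-2.7  1.5  9.6]
```

View pics/w3.png

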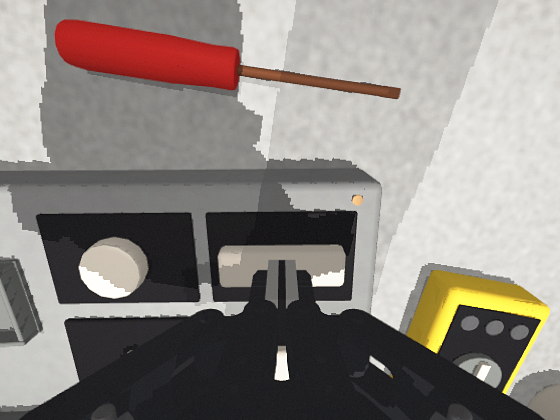

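The fingertips at (280,265) are centred over the bar, which spans columns 218 to 346, and the round key is up again. Now I'll press the bar.

Call:
play_rows:
  increments:
    - [[0,0,4],[0,0,0],1]
    - [[0,0,8],[0,0,0],1]
    - [[0,0,11],[0,0,0],1]
    - [[0,0,13],[0,0,0],1]
    - [[0,0,15],[0,0,0],1]
    - [[0,0,16],[0,0,0],1]
    - [[0,0,16],[0,0,0],1]
    - [[0,0,16],[0,0,0],1]

```text
time: 6.25
ee_pos: [0.5562, -0.0387, 0.082]
tcp_rot: [-180.0, 0.0, -171.2]
wrist_force: [-1.7, -1.7, 4.0]
opening: -0.0004
grasp_force: 2.1
```

Call:
play_rows:
  increments:
    - [[0,0,1],[0,0,0],1]
    - [[0,0,2],[0,0,0],1]
    - [[0,0,2],[0,0,0],1]
    - [[0,0,2],[0,0,0],1]

```text
time: 6.65
ee_pos: [0.5563, -0.0387, 0.0809]
tcp_rot: [-180.0, 0.1, -171.2]
wrist_force: [-5.3, -2.4, 12.6]
opening: -0.0002
grasp_force: 6.2
```

The bar has bottomed out at 12.6 N. I'll lift clear.

Call:
play_rows:
  increments:
    - [[0,0,-4],[0,0,0],1]
    - [[0,0,-14],[0,0,0],1]
    - [[0,0,-35],[0,0,0],1]
    - [[0,0,-70],[0,0,0],1]
    - [[0,0,-100],[0,0,0],1]
    - [[0,0,-100],[0,0,0],1]
    - [[0,0,-100],[0,0,0],1]
    - [[0,0,-100],[0,0,0],1]

```text
time: 7.45
ee_pos: [0.5558, -0.0384, 0.1786]
tcp_rot: [180.0, -0.1, -171.2]
wrist_force: [-0.2, 0.5, -0.6]
opening: 0.0002
grasp_force: 0.0
```

```bash
python3 - <<'E'
import g; from h import *
C=cam("wrist"); p,d=camera("wrist")
# heights of the key tops seen by the wrist camera
n=cv2.undistortPoints(np.mgrid[0:560,0:420].reshape(2,-1).T.astype(float).reshape(-1,1,2),C[0],C[1]).reshape(560,420,2).transpose(1,0,2)
P=np.dstack([n*d[...,None],d,np.ones_like(d)])@C[2].T
for nm,t in(("round",[.572,-.131]),("bar",[.557,-.039]),("sq",[.627,-.027]),("small",[.642,-.119])):
    m=(np.hypot(P[...,0]-t[0],P[...,1]-t[1])<.007)&(d>0)&(P[...,2]<.09); print(nm,m.sum(),np.median(P[...,2][m]) if m.any() else None)
E
```

```text
7.45 [ 0.5558 -0.0384  0.1786] [ 1.7996e+02 -9.0000e-02 -1.7116e+02] 0.00019138713106077435 [-0.22  0.49 -0.58]
round [ -3.1 -93.3  91.6]
bar [-2.6  0.4 91.6]
round 236 0.06826684887898817
bar 232 0.06823631426298706
sq 0 None
small 206 0.06803162839238176
```

```bash
python3 -c "
from workcell import workorder; print(workorder.job_done())"
```

```text
the job is handed in; nothing more can be done
None
```

I pressed the large round key and then the long bar key fully down, letting each come back up, and handed the job in with the arm clear; the square key was hidden from the last camera check, but the arm never went near it.

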